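# Find the concealed catch of a photometer and open its sample flap

## Task

Open the sample well of the light grey photometer on the bench: feel along the shallow band in its flat top for the sunken catch pad, press the pad until the flap behind it springs up, then push the flap with the fingertips all the way back, past upright, so that it stays open. Work gently, grip and lift nothing, and leave everything else on the bench and on the instrument where it stands.

Things in the scene. Friction and masses are not known exactly. Their poses are not given: they have to be found in the camera images.
- meter: the bench photometer: fixed, light grey, flat level top, 260 (its x) x 360 (its y) x 70 mm high. Origin under its centre, on the bench; x points away from the robot (turned up to 15 degrees either way). In its top: a shallow inset band near the robot and, farther back, the flush flap of the sample well (x 35 to 95 mm, y -50 to 50 mm). A flat display left of the flap plays no part.
- band_mid (a point): the middle of the inset band's surface (instrument x = -65 mm, y = 0), 68.5 mm above the bench, 1.5 mm below the top. The band is 64 mm in the instrument's x and 160 mm in its y, rigid, and holds the concealed catch pad: centred on the band's mid-line in x, and anywhere up to 50 mm either way of this point along y. Its place is not reported: see it or feel for it.
- catch (a joint): m the catch pad is pushed down: 0 at rest, 0.006 home; springs back. The pad, of the band's plastic, is 44 mm (x) x 50 mm (y), a dark 2 mm gap all round, its surface 66.5 mm above the bench, 2 mm below the band's. It starts to give at 1.5 N, frees the flap about 4.5 mm down (3.8 N) and is home at 4.5 N; a finger partly on the rigid band cannot push it.
- flap (a joint): opening angle of the flap, rad: 0 shut and flush (up to 0.02 latched), 2.0 fully open at its stop, leaning back past upright. Once the catch is pushed home the flap springs up within a second to about 1.3 and rests there on a spring leaf; it is then pushed on, away from the robot, with about 1 N. Past upright (1.57) it sinks back to its stop and stays; short of that it falls back to 1.3.
- flap_edge (a point): the middle of the flap's free edge (upper face), the edge nearer the robot. The flap is a grey plate 59 mm long from hinge to free edge, 98 mm wide, 5 mm thick. Shut, this point is level with the instrument's top, 70 mm above the bench; at 1.3 rad it is 57 mm higher and 16 mm short of the hinge.
- flap_hinge (a point): the middle of the flap's hinge line: on the flap's far edge, 70 mm above the bench, along the instrument's y axis (fixed to the instrument).
- vial: small capped amber vial, 24 mm across, 48 mm tall, standing loose on the left part of the instrument's top; origin at the centre of its underside. Not part of the job.
- cuvettes: small open grey box of cuvettes, 45 x 45 x 34 mm, standing loose on the right front part of the instrument's top; origin at the centre of its underside. Not part of the job.
- beaker: glass beaker, 72 mm across, 95 mm tall, loose on the bench to the left; origin under its centre. Not part of the job.
- reagent: amber bottle, 60 mm across, 130 mm tall, loose on the bench to the left; origin under its centre. Not part of the job.
- spatula: spatula, 200 mm long, lying loose on the bench to the right; origin near its middle. Not part of the job.
- dish: white dish, 90 mm across, 18 mm tall, loose on the bench to the left near the robot; origin under its centre. Not part of the job.
- stock: white jar, 52 mm across, 100 mm tall, loose on the bench to the right; origin under its centre. Not part of the job.
There are look-alikes about, which are no part of the job. Of the things that look like the cuvettes, the smaller one is meant. There is more than one size of the vial; the one meant has the size given above.

How it is judged:
By the outcome, as a careful person would: the job done as asked, in the order asked, and still so for the second after the job is handed in, with the robot touching nothing.
It also fails if it takes over 51 s, if anything falls off the work surface, if the arm or the gripper's body presses on something with over 40 N, if the wrist force passes 120 N, or if a joint passes its speed limit or range.

## Robot

A 7-joint arm with a two-finger parallel gripper is mounted at the origin on the work surface. World frame = base frame: x ahead of the robot, y to its left, z up, the work surface at z = 0. Lengths are in m, angles in degrees, forces in N, time in s.
With the tool pointing down it reaches from about 0.4 to 0.85 m from the base axis. Payload 10.4 kg.
Tool frame: the origin (TCP) lies midway between the tips of the shut fingers; the grasp point (between the pads) lies 19 mm behind it; y points along the fingers, x is the direction in which the jaws open and shut, and the axes are right-handed (so a half turn about y gives the same grasp; the last joint's range is limited). The gripper opens to 85 mm and grips with 20 to 120 N. Pads are 22 mm wide; open, the fingers measure 114 mm over their backs; the gripper's body (76 mm by 85 mm) begins 54 mm behind the grasp point. The pads swing forward as they close: fully open they stand 13 mm farther back than shut.
Start: joints at [-68.274, 19.034, -3.707, 83.658, 1.238, 77.344, -5.071], TCP at [0.244, 0.575, 0.231] pointing down, gripper open.
Joint ranges: [-148.97, 148.97], [-28.65, 121.19], [-84.17, 76.75], [9.2, 138.47], [-72.65, 252.65], [3.7, 117.97], [-149.18, 149.18]. Speed limits (degrees/s): [127.2, 127.2, 159.86, 159.86, 180, 180, 180].

## Interface

Orientations are given as a 3x3 rotation matrix whose columns are the frame's x, y, z axes.
In Python, from bench import ctrl gives the robot as it stands. Calls block until the motion is done:
- ctrl.move_to(position, orientation): joint-space move of the TCP to a pose.
- ctrl.move_straight(position, rot=None, rate=0.15, guard=None): straight line of the TCP; rot=None keeps the orientation; rate is the mean speed in m/s. With guard (N) it stops when the force on the tool has changed by that much, and returns True; else False.
- ctrl.set_joints(angles): joint-space move.
- ctrl.open_gripper() and ctrl.close_gripper(grasp_force=None): open the fingers fully, or close them until they stop; grasp_force is the grip in N (None keeps the last).
- ctrl.dwell(seconds).
- ctrl.solve_ik(position, orientation): joint angles nearest the present ones, or None.
- ctrl.capture(name): name is "scene" or "side" or "wrist"; returns a dict with "color" (480x640x3 uint8, red, green, blue), "camera_matrix" (3x3 intrinsics, pixels), "origin" and "attitude" of the camera in the world. Camera axes: x right, y down, z forward; pixel columns grow to the right and rows downward; lengths in m; the calibration is good to about 2 mm. A picture is of the moment at which its call begins. There is no depth.
A pose or a line that the arm cannot do raises ctrl.MotionError and nothing moves.
- ctrl.job_done(): hands the job in, once; it reports no verdict.
Readings, each from a call of its own:
- ctrl.read_time(): time.
- ctrl.read_joint_pos(): joint angles.
- ctrl.read_joint_vel(): joint speeds.
- ctrl.read_joint_efforts(): joint torques, N m.
- ctrl.read_position(): TCP position.
- ctrl.read_tcp_rot(): TCP orientation.
- ctrl.read_ft_force(): force on the tool from outside, world axes, zero at the start.
- ctrl.read_torque(): the same for the moment, N m.
- ctrl.read_grip_width(): opening from 0.0 (shut) to 1.0 (fully open).
Only numpy, scipy, OpenCV 4.12 (cv2) and the standard library are available. Lean on these libraries where they do the work, as an engineer would, in place of code of your own. Each camera call takes 0.05 s, during which the arm holds its last target. There are 200 camera calls.

## Working session

There is one attempt and no reset: what is moved stays moved. The work goes in short steps, each a Python script; the robot and the scene stay as the last script left them, time stands still between calls to the robot, and variables do not carry over. Pictures are saved under pics/ and viewed, about 8 in all and at most 12, crops included, and the job is handed in when it is done.

```bash
ls; mkdir -p pics
cat > h.py <<'E'
import numpy as np, cv2, json
from bench import ctrl
def snap(cam,name):
    d=ctrl.capture(cam); cv2.imwrite(f'pics/{name}.png',cv2.cvtColor(d['color'],cv2.COLOR_RGB2BGR))
    np.savez(f'pics/{name}.npz',K=d['camera_matrix'],o=d['origin'],R=d['attitude']); return d
def ray(name,uv):
    c=np.load(f'pics/{name}.npz'); r=c['R']@np.linalg.solve(c['K'],[uv[0],uv[1],1]); return c['o'],r
def atz(name,uv,z):
    o,r=ray(name,uv); return o+r*(z-o[2])/r[2]
def proj(name,p):
    c=np.load(f'pics/{name}.npz'); q=c['K']@(c['R'].T@(np.array(p)-c['o'])); return q[:2]/q[2]
E
python3 - <<'E'
from h import *
for c in ("scene","side"):
    d=snap(c,c); print(c,np.round(d['origin'],3),np.round(d['attitude'],2).tolist())
print(ctrl.read_time(),ctrl.read_tcp_rot())
E
```

```text
pics
scene [1.204 0.247 0.921] [[-0.3, 0.73, -0.62], [0.95, 0.22, -0.21], [-0.01, -0.65, -0.76]]
side [ 0.441 -0.826  0.791] [[1.0, -0.05, 0.03], [-0.06, -0.64, 0.76], [-0.01, -0.76, -0.65]]
0.1 [[ 3.90974748e-01 -4.67878836e-04 -9.20401286e-01]
 [ 9.20400521e-01 -1.18707753e-03  3.90975026e-01]
 [-1.27551663e-03 -9.99999186e-01 -3.34814141e-05]]
```

View pics/scene.png

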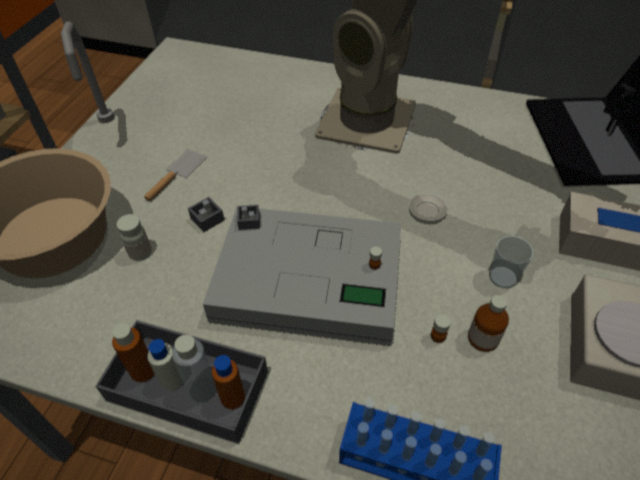

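View pics/side.png

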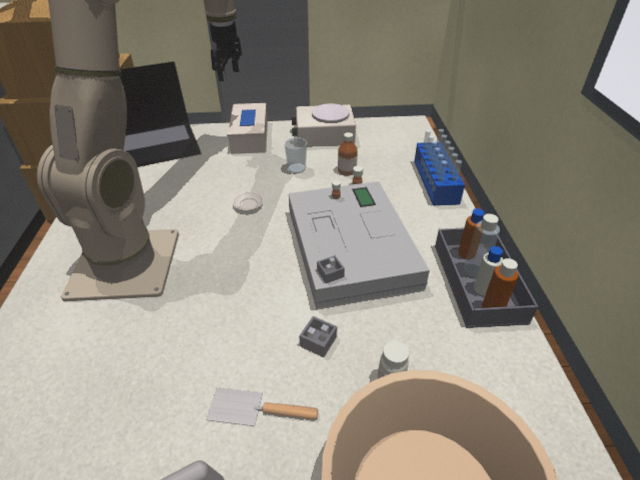

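The scene picture shows the meter: band around (312,238), a dark-gapped pad at about (329,239), the flap at (302,288) and the display at (363,295). The vial is at (375,258) on top. A second vial, on the bench at (440,328), is a look-alike. The cuvettes on top are at (248,217), and the larger look-alike is on the bench at (206,213). Next is a close crop of both views.

Run:
```python
import cv2,numpy as np
a=cv2.imread('pics/scene.png')[200:345,200:410]; b=cv2.imread('pics/side.png')[175:305,280:430]
a=cv2.resize(a,None,fx=2,fy=2,interpolation=3);a=cv2.resize(cv2.imread('pics/scene.png')[200:345,200:410],(800,552),interpolation=2)
cv2.imwrite('pics/cropA.png',cv2.convertScaleAbs(a,alpha=1.5))
b=cv2.resize(b,(690,598),interpolation=2); cv2.imwrite('pics/cropB.png',cv2.convertScaleAbs(b,alpha=1.4))
```

```text
(no output)
```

View pics/cropA.png

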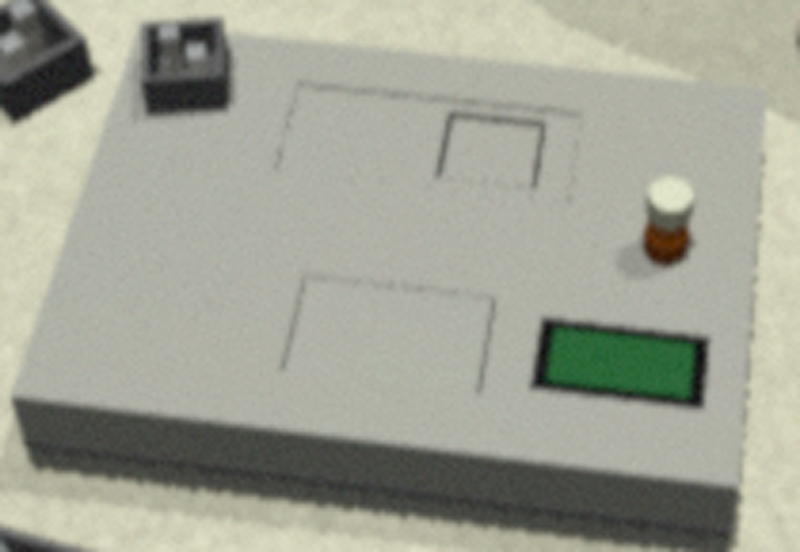

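View pics/cropB.png

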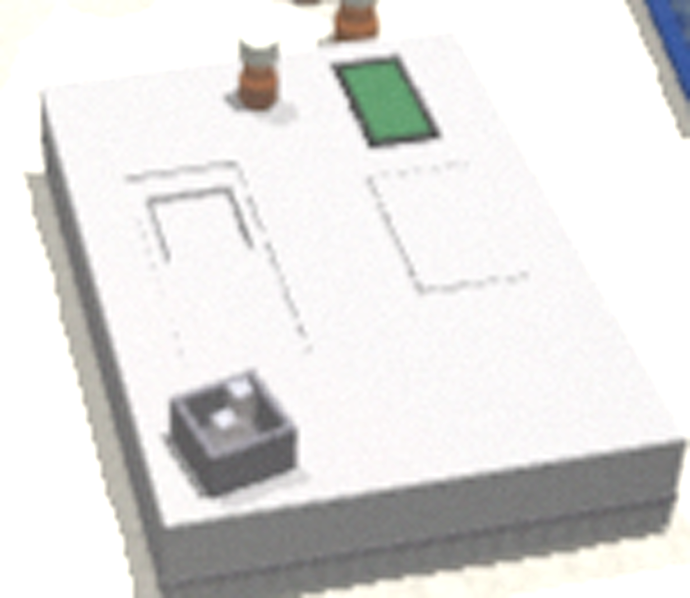

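The crops show one dark-gapped pad toward the band's left end: (448,115), (545,124), (440,178), (536,188) in cropA. The flap's near edge runs (303,275)–(494,297). I'll fit the instrument pose from both views.

```bash
cat > fit.py <<'E'
from h import *
from scipy.optimize import least_squares
A=lambda u,v:(200+u/3.81-.3,200+v/3.807-.3); B=lambda u,v:(280+u/4.6-.3,175+v/4.6-.3)
# instrument pts
pts=[('scene',A(766,92),(-130,180)),('scene',A(740,487),(130,180)),('scene',A(15,400),(130,-180)),
('scene',A(303,275),(35,-50)),('scene',A(494,297),(35,50)),('scene',A(580,113),(-97,80)),('scene',A(298,83),(-97,-80)),
('side',B(43,93),(-130,180)),('side',B(455,37),(130,180)),('side',B(685,442),(130,-180)),('side',B(165,527),(-130,-180)),
('side',B(370,178),(35,50)),('side',B(422,290),(35,-50)),('side',B(236,163),(-33,80))]
def W(p,x,y,z):
    c,s=np.cos(p[2]),np.sin(p[2]); return np.array([p[0]+c*x-s*y,p[1]+s*x+c*y,z])
def res(p): return np.ravel([np.subtract(proj(c,W(p,x/1e3,y/1e3,p[3])),uv) for c,uv,(x,y) in pts])
r=least_squares(res,[.6,.1,0,.07],loss='soft_l1'); p=r.x
print('pose',p.round(4),np.degrees(p[2])); print(r.fun.reshape(-1,2).round(1).tolist())
def inv(w): 
    c,s=np.cos(p[2]),np.sin(p[2]); d=w[:2]-p[:2]; return np.array([c*d[0]+s*d[1],-s*d[0]+c*d[1]])
for n,l in (('scene',[A(448,115),A(545,124),A(440,178),A(536,188)]),('side',[B(150,202),B(232,190)])):
    print('pad',n,[(inv(atz(n,uv,p[3]-.002))*1e3).round(1).tolist() for uv in l])
print('vial',inv(atz('scene',A(666,250),.07))*1e3,'cuv',inv(atz('scene',A(187,95),.075))*1e3)
np.save('pose.npy',p)
E
python3 fit.py
```

```text
pose [0.5723 0.0171 0.1526 0.0693] 8.744457868961327
[[0.0, -0.6], [-0.4, 0.7], [-1.9, -0.2], [0.0, 0.5], [0.2, 0.6], [0.2, 0.4], [-0.4, 0.5], [-1.1, -1.7], [-0.3, -1.7], [0.4, -0.7], [-0.2, -0.0], [-1.1, 0.2], [-0.7, 0.9], [-0.2, 0.1]]
pad scene [[-88.2, 7.1], [-89.2, 61.0], [-42.7, 9.7], [-43.0, 61.8]]
pad side [[-86.8, 59.1], [-39.7, 59.3]]
vial [ -8.69402359 134.144795  ] cuv [ -75.96552735 -137.417925  ]
```

The fit is good: residuals are about 1 px and the top height comes out at 69 mm. The pad centre is at instrument (-65, +34) mm. I'll shut the gripper, hover over the pad and touch it lightly.

```bash
cat >> h.py <<'E'
P=np.load('pose.npy') if __import__('os').path.exists('pose.npy') else None
def I2W(x,y,z):
    c,s=np.cos(P[2]),np.sin(P[2]); x/=1e3;y/=1e3
    return np.array([P[0]+c*x-s*y,P[1]+s*x+c*y,z])
def ROT():
    c,s=np.cos(P[2]),np.sin(P[2]); return np.array([[-s,0,-c],[c,0,-s],[0,-1,0]])
def st(t=''): print(t,'t',round(ctrl.read_time(),2),'p',np.round(ctrl.read_position(),4),'F',np.round(ctrl.read_ft_force(),2))
E
python3 - <<'E'
from h import *
print(ROT()@ROT().T, np.linalg.det(ROT()))
ctrl.close_gripper()
ctrl.move_to(I2W(-65,34,.22),ROT()); st('hover')
ctrl.move_straight(I2W(-65,34,.085)); st('low')
print(ctrl.move_straight(I2W(-65,34,.060),rate=.01,guard=1.2)); st('touch')
snap('wrist','w1')
E
```

```text
[[1.00000000e+00 9.54136698e-18 0.00000000e+00]
 [9.54136698e-18 1.00000000e+00 0.00000000e+00]
 [0.00000000e+00 0.00000000e+00 1.00000000e+00]] 1.0
hover t 3.0 p [0.5029 0.0418 0.22  ] F [-0.35  0.93  0.12]
low t 4.05 p [0.5034 0.0409 0.0858] F [ 0.3  -0.68 -0.15]
True
touch t 5.74 p [0.5028 0.0408 0.0661] F [1.26 0.65 2.25]
```

View pics/w1.png

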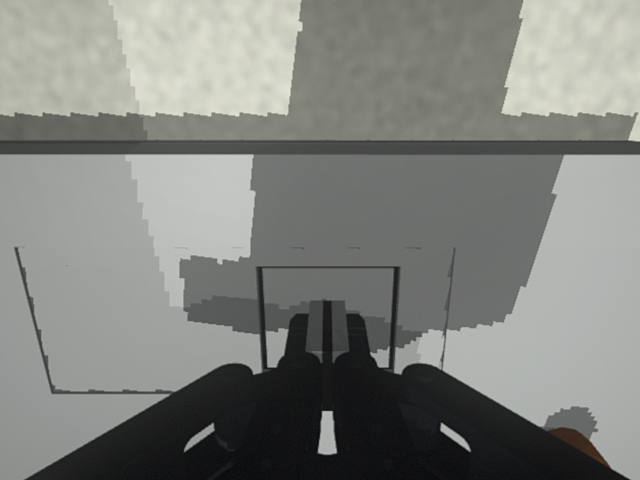

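The fingertips (327,~330) sit centred in the pad's dark gap (258–400), and contact came at pad height (66.1 mm). Next I press.

Run:
```python
from h import *
print(ctrl.move_straight(I2W(-65,34,.057),rate=.008,guard=7)); st('pressed')
ctrl.dwell(.6); st('held')
snap('side','s2')
ctrl.move_straight(I2W(-65,34,.105),rate=.08); st('up')
d=snap('scene','c2')
a=cv2.imread('pics/s2.png')[150:310,270:440];b=cv2.imread('pics/c2.png')[150:350,190:420]
cv2.imwrite('pics/v2.png',np.hstack([cv2.resize(a,(400,376)),cv2.resize(b,(400,376))]))
```

```text
True
pressed t 6.52 p [0.5028 0.0408 0.0606] F [-1.54 -0.04  7.  ]
held t 7.12 p [0.5028 0.0408 0.0606] F [-1.68  0.93  6.6 ]
up t 7.87 p [0.5025 0.0408 0.1046] F [-0.24  0.06 -0.65]
```

View pics/v2.png

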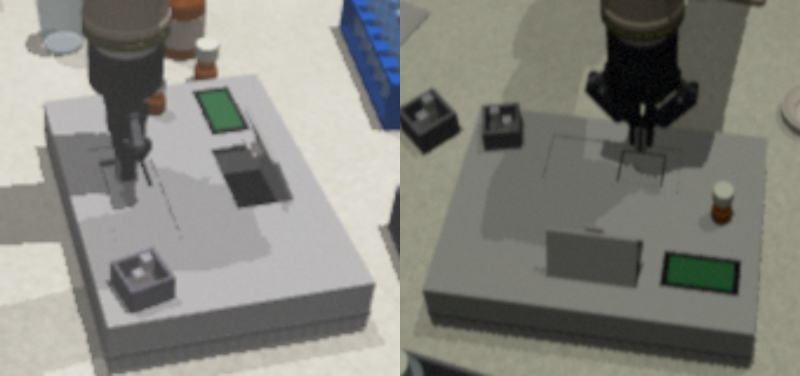

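The flap has sprung up (right half: plate at about (593,257); left half: open well at (250,180)), and the vial and cuvettes are unmoved. Next I push the flap back.

Run:
```python
from h import *
ctrl.move_straight(I2W(30,0,.112),rate=.12); st('before')
for x in (65,72,80,88,94):
    g=ctrl.move_straight(I2W(x,0,.112),rate=.03,guard=6); st(f'{x} {g}')
    if g: break
snap('scene','c3a'); 
ctrl.move_straight(I2W(40,0,.112),rate=.1); st('back')
ctrl.move_straight(I2W(-60,0,.22),rate=.15); ctrl.dwell(.5)
snap('side','s3'); snap('scene','c3'); st()
a=cv2.imread('pics/s3.png')[150:310,270:440];b=cv2.imread('pics/c3.png')[150:350,190:420]
cv2.imwrite('pics/v3.png',np.hstack([cv2.resize(a,(400,376)),cv2.resize(b,(400,376))]))
```

```text
before t 8.91 p [0.6014 0.0217 0.1118] F [-0.21  0.1  -0.41]
65 False t 10.22 p [0.6364 0.0269 0.112 ] F [ 0.13 -0.18  0.18]
72 False t 10.61 p [0.6436 0.028  0.1119] F [0.68 0.86 0.06]
80 False t 11.03 p [0.6514 0.0293 0.1118] F [-0.53 -0.2  -0.28]
88 True t 11.24 p [0.6527 0.0293 0.1116] F [-4.83 -0.17  7.66]
back t 11.86 p [0.6123 0.0235 0.1122] F [-0.03  0.13  0.2 ]
 t 13.59 p [0.513 0.008 0.22 ] F [0.35 1.09 0.62]
```

View pics/v3.png

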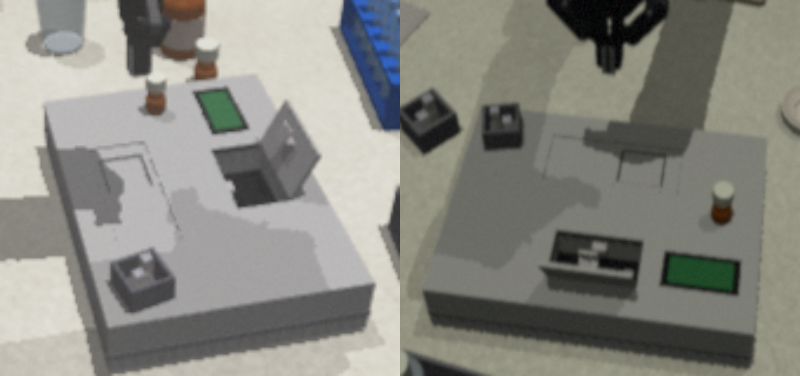

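Run:
```python
from h import *
for th in (1.3,1.57,1.8,2.0):
    r=[]
    for n,(u0,v0,su,sv) in (('side',(270,150,400/170,376/160)),('scene',(190,150,400/230,376/200))):
        for y in (-49,49):
            q=proj(n,I2W(94.5-59*np.cos(th),y,.07+.059*np.sin(th))); r.append([round((q[0]-u0)*su+(400 if n=='scene' else 0)),round((q[1]-v0)*sv)])
    print(th,r)
```

```text
1.3 [[283, 158], [252, 102], [545, 230], [636, 242]]
1.57 [[298, 154], [266, 99], [541, 242], [634, 253]]
1.8 [[310, 154], [278, 98], [539, 254], [632, 266]]
2.0 [[320, 155], [287, 100], [537, 266], [631, 278]]
```

The free edge shows at side (320,155) and (287,100), and scene (541,264) and (632,275). That matches the prediction for 2.0 rad, fully open. The vial and cuvettes haven't moved and the arm is clear, so I'm handing in.

```bash
python3 -c "
from h import *
ctrl.job_done(); st()"
```

```text
the job is handed in; nothing more can be done
the job is handed in; nothing more can be done
```

The photometer's sample well is open: the flap stands at its stop, about 2.0 rad, and stayed there after the arm backed off. I handed the job in at about 13.6 s, with the arm clear of everything.

- **Catch:** I found the pad in two camera views, at instrument (-65, +34) mm. I did not sweep along the band; a guarded touch met the pad at 66.1 mm height (66.5 mm given). Pressing to 60.6 mm with about 7 N drove it home, and the flap sprang up.
- **Flap:** I pushed it back with the shut fingertips.
- **Last checks:** In both camera views the flap's free edge matched the predicted positions for 2.0 rad, to within about 4 px in the enlarged crops. By eye, the vial and cuvettes on top stood as before. I did not measure the loose things on the bench again.
- **Unexpected:** The push stopped early on its force guard at about 9 N, including 7.7 N upward, more than the roughly 1 N expected. The fingertips probably met something on the flap's underside. By then the flap was evidently past upright, since it went on to its stop.

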